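# Turn the recipe binder to the next section

## Robot

A 6-joint arm with a two-finger parallel gripper is mounted at the origin on the work surface. World frame = base frame: x ahead of the robot, y to its left, z up, the work surface at z = 0. Lengths are in m, angles in rad, forces in N, time in s.
With the tool pointing down it reaches from about 0.375 to 0.975 m from the base axis. Payload 3.8 kg.
Tool frame: the origin (TCP) lies midway between the tips of the shut fingers; the grasp point (between the pads) lies 19 mm behind it; z points along the fingers, y is the line along which they close (so a half turn about z gives the same grasp; the last joint's range is limited). The gripper opens to 88 mm and grips with 3 to 60 N. Pads are 18 mm wide; open, the fingers measure 123 mm over their backs; the gripper's body (75 mm by 187 mm) begins 45 mm behind the grasp point.
Start: joints at [-1.289, 0.264, 1.604, -0, 1.274, -0.037], TCP at [0.212, -0.641, 0.239] pointing down, gripper open.
Joint ranges: [-2.63, 2.63], [-0.94, 2.18], [0.31, 2.57], [-1.31, 4.45], [0, 2.66], [-2.55, 2.55]. Speed limits (rad/s): [2.57, 2.57, 3.14, 3.14, 3.14, 3.14].

## Interface

Orientations are given as a 3x3 rotation matrix whose columns are the frame's x, y, z axes.
In Python, from workcell import r gives the robot as it stands.
- The arm moves only by the tool move_arm, never from a script. Its argument "plan" is a list that holds one entry, the list of rows, each a list of 4 numbers: the shift along the tool's x, y, z in units of 30 mm (1.0 is 30 mm), then the turn about the tool's z in units of 8 degrees (1.0 is 8 degrees). In form: [[[dx, dy, dz, roll], ...]]. A call has 1 to 5 rows; each row shifts and turns the commanded pose from where the row before left it, along the tool's axes as they then stand; what a row does not reach is not made up. A row lasts 1/8 s, in which the tool goes at most 62.5 mm and 10.7 degrees, less where a joint would pass 70% of its speed; a pose out of reach is approached as far as the arm can. A call is refused whole if a number of a shift passes 1 or a number of a turn 1, either way. A call with a gripper value outside its range is refused whole. "claw" is the opening, from -1 (shut) to 1 (fully open), so that 0 is half open, set as the call begins (left out, the last holds). The fingers move at their own pace and stop on an object; "force" is the grip in N (left out, the last holds). Time passes only in rows, so rows that do not move let the fingers close. It gives the time, the measured TCP pose, the force, the opening and the grip force at its end, in the units of the state.
- r.read_state(): the state, without advancing time (a new reading comes with each control period).
- r.grab_frame(name): name is "scene" or "top" or "wrist"; returns a dict with "image" (384x512x3 uint8, blue, green, red), "camera_matrix" (3x3 intrinsics, pixels), "origin" and "orientation" of the camera in the world. Camera axes: x right, y down, z forward; pixel columns grow to the right and rows downward; lengths in m; the calibration is good to about 2 mm. A picture is of the moment at which its call begins. There is no depth.
- r.sign_off(): hands the job in; it is judged then, once.
Trained networks look in the newest picture that a camera, given by its name, has taken for a name from the list of things; names that differ only in an ending like _2 or _b are one class to them, and where a whole thing is asked for, a point or a joint stands for the part that bears it (a point fixed in the world has none). Each returns a list of dicts, best first, with "score" (0 to 1); they miss things now and then, are a little off and sometimes report something else, mostly with a low value. They report only what shows in the picture. A call takes as long as a camera call. They do not tell look-alikes from the thing itself.
- r.silhouettes(camera, query): "region" (384x512 bool, what is visible of it).
- r.mark_of(camera, query): "point" ([x, y, z] in m, in world coordinates, good to about 4 mm: a listed point, or the origin of a listed thing).
The state is a dict: "clock": time; "joint_pos": joint angles; "joint_velocities": joint speeds; "joint_torque": joint torques, N m; "tool_pos": TCP position; "orientation": TCP orientation; "force": force on the tool from outside, world axes, zero at the start; "moment": the same for the moment, N m; "grip_width": finger opening in m; "finger_force": force on a finger pad.
Only numpy, scipy, OpenCV 4.12 (cv2) and the standard library are available. Lean on these libraries where they do the work, as an engineer would, in place of code of your own. Each camera call takes 0.05 s, during which the arm holds its last target. There are 200 camera calls.

## Task

The recipe binder lies open on the worktop. With a fingertip, and without ever taking the leaf between the fingers or flinging it, turn the stiff red-tabbed leaf up and over the rings so that it lies on the left-hand pages, press it down flat there with a fingertip, and then move clear. Leave the blue-tabbed leaf lying on the right, and do not shift or lift the binder or disturb the mill, the jar and the mug around it.

Things in the scene. Friction and masses are not known exactly. Their poses are not given: they have to be found in the camera images.
- binder: Open A5 ring binder, green covers, loose, 0.95 kg. Origin: centre of its underside. Axes: x along the spine (away from the robot at yaw 0), y to the left-hand pages, z up. Covers 235 (x) by 390 (y), 3 thick. A 208-long block of pages lies each side, outer edge 163 from the spine line at its top, 149 at its foot; between cover and overhanging tabs is free air. (mm)
- ring_axis (a point): Middle of the ring axis: 33 above the worktop, over the binder's origin, axes as the binder's. The leaves turn about the x line through it. Two steel rings of 27 radius round it, at x = -35 and +35, reach 62 high. (mm)
- left_pages (a point): Middle of the top face of the left-hand pages, 31 above the worktop, 93 to the left of the ring axis. The top sheet there is a leaf turned earlier, orange tab at x = 0, fixed. The red-tabbed leaf ends lying on it, its upper face 35 above the worktop. (mm)
- leaf (a joint): Angle of the red-tabbed leaf about the ring axis, rad: 0 flat on the right-hand pages, 1.57 upright, 3.14 flat on the left. Stiff white board, 210 along the spine, 4 thick, 100 g, from 19 to 167 from the ring axis, middle plane through that axis. Within about 20 degrees of upright it stays by itself; else it sinks to the side it leans to. About 0.7 N up at the tab raises it. (mm)
- leaf_tab (a point): Centre of the red tab, which sticks out from the leaf's outer edge: 58 along the spine, 19 outward, 4 thick, at x = -68 of the binder (near end), centre 176.5 from the ring axis, outer edge 186. With the leaf at 0 its underside is 31 above the worktop, 28 above the cover. Axes as the binder's at 0; they turn with the leaf. (mm)
- leaf2 (a joint): Angle of the next, blue-tabbed leaf, lying just under the red-tabbed one: same size and behaviour, 0 = flat on the right-hand pages, where it must stay. (mm)
- leaf2_tab (a point): Centre of the blue tab, 58 by 19 by 4, at x = +68 of the binder (far end), 29 above the worktop, 176 from the ring axis. (mm)
- mill: Dark wooden pepper mill, loose, 56 diameter, 175 tall, standing just beyond the binder's far edge. Origin: centre of its underside. (mm)
- jar: Small amber glass spice jar with wooden lid, loose, 54 diameter, 85 tall, beyond the binder's far edge, to the right. Origin: centre of its underside. (mm)
- mug: White mug, loose, 82 diameter, 92 tall, handle to its own +y, standing left of the binder. Origin: centre of its underside. (mm)
There are look-alikes about, which are no part of the job. Several things have the shape of the mill; the one meant has the colours described above.

How it is judged:
On the way, in this order (a step that is already met when the one before it is completed fails the run):
1. the red-tabbed leaf is raised upright on the rings (value of joint leaf above 1.4 rad).
2. the turned leaf is pressed down flat on the left-hand pages with the fingers (more than 1 N) (value of joint leaf above 3.04 rad and contact force between the fingers and leaf above 1 N), for 0.15 s.
At the end, for the whole second after the job is handed in: The red-tabbed leaf lies flat on the left-hand pages (within 0.1 rad, at rest), the blue-tabbed leaf still lies on the right (below 0.08 rad), the binder lies within 30 mm of its place, and mill, jar and mug stand upright within 30 mm of theirs (value of joint leaf above 3.04 rad and velocity of joint leaf below 0.1 rad/s and value of joint leaf2 below 0.08 rad and distance of each of binder, mill, jar, mug from where it was at the start of the episode below 0.03 m and angle between binder's own z axis and vertical below 0.05 rad and angle between each of mill, jar, mug's own z axis and vertical below 0.15 rad); the robot touches nothing.
It fails at once if the leaf is taken between the fingers (contact force between the fingers and leaf above 0.3 N and z of the grasp point in the frame of leaf_tab between -0.005 and 0.005 m and y of the grasp point in the frame of leaf_tab between -0.0165 and 0.16 m and x of the grasp point in the frame of leaf_tab between -0.044 and 0.18 m).
It fails at once if the leaf is flung over (faster than 7 rad/s) (velocity of joint leaf above 7 rad/s).
It fails at once if the blue-tabbed leaf is turned up as well (value of joint leaf2 above 0.35 rad).
It fails at once if the binder is shifted, lifted or tipped up (30 mm, 0.12 rad) (distance of binder from where it was at the start of the episode above 0.03 m or angle between binder's own z axis and vertical above 0.12 rad).
It fails at once if mill, jar or mug is knocked over or moved (30 mm) (distance of any of mill, jar, mug from where it was at the start of the episode above 0.03 m).
It also fails if it takes over 51 s, if anything falls off the work surface, if the arm or the gripper's body presses on something with over 40 N, if the wrist force passes 120 N, or if a joint passes its speed limit or range.

## Working session

There is one attempt and no reset: what is moved stays moved. The work goes in short steps, Python scripts to look and compute and a tool call to move; the robot and the scene stay as the last step left them, time stands still between calls to the robot, and variables do not carry over. Pictures are saved under pics/ and viewed, at most 10 in all, crops included, and the job is handed in when it is done.

Besides the shell and the picture viewer there is one more tool, called after "Request:" as name(argument=value, ...), one argument or row to a line, values as JSON. move_arm: Moves the arm, as the interface text tells. Its arguments: {"type":"object","properties":{"plan":{"type":"array"},"claw":{"type":"number"},"force":{"type":"number"}},"required":["plan"]}

```bash
mkdir -p pics; ls; cat > h.py <<'E'
from workcell import r
import cv2, numpy as np
def snap(cam,name):
    f=r.grab_frame(cam); cv2.imwrite('pics/'+name,f['image']); return f
def pix(f,p):
    c=np.array(f['orientation']).T@(np.array(p)-f['origin']); u=np.array(f['camera_matrix'])@c; return u[:2]/u[2]
def ray(f,uv,z):
    d=np.array(f['orientation'])@np.linalg.inv(f['camera_matrix'])@np.array([uv[0],uv[1],1.]); o=np.array(f['origin']); return o+d*(z-o[2])/d[2]
E
python3 - <<'E'
from h import *
np.set_printoptions(precision=3,suppress=True)
fs={}
for c in ['scene','top']:
    f=snap(c,c+'0.png'); fs[c]=f
    print(c,f['origin'])
    for q in ['binder','ring_axis','left_pages','leaf_tab','leaf2_tab','mill','jar','mug']:
        for d in r.mark_of(c,q)[:4]: print(q,np.array(d['point']),round(d['score'],2),pix(f,d['point']))
s=r.read_state(); print(s['tool_pos'],s['orientation'],s['clock'],s['force'])
a=cv2.imread('pics/scene0.png');b=cv2.imread('pics/top0.png')
E
```

```text
pics
scene [ 1.188 -0.416  0.608]
binder [ 0.533 -0.027 -0.004] 0.83 [198.458 215.166]
ring_axis [ 0.533 -0.033  0.035] 0.6 [195.01 204.75]
left_pages [0.522 0.062 0.031] 0.82 [220.418 189.599]
leaf_tab [ 0.494 -0.215  0.038] 0.81 [124.376 229.534]
leaf2_tab [ 0.625 -0.195  0.027] 0.49 [160.857 256.454]
mill [ 0.809 -0.084 -0.002] 0.96 [252.25  283.696]
mill [ 0.717  0.024 -0.001] 0.83 [258.481 238.551]
mill [0.828 0.025 0.004] 0.83 [292.297 260.455]
jar [ 0.718 -0.152  0.003] 0.57 [201.561 275.859]
mug [ 0.52   0.246 -0.001] 0.65 [266.    173.758]
mug [ 0.715  0.024 -0.   ] 0.22 [257.948 238.021]
top [0.502 0.086 0.86 ]
binder [ 0.53  -0.03   0.002] 0.71 [323.322 245.142]
ring_axis [ 0.537 -0.032  0.034] 0.8 [326.247 241.205]
ring_axis [ 0.52   0.249 -0.004] 0.61 [192.941 249.654]
left_pages [0.522 0.065 0.031] 0.75 [279.074 248.855]
leaf2_tab [ 0.625 -0.197  0.029] 0.84 [405.401 198.747]
mill [0.72  0.019 0.002] 0.85 [299.025 158.03 ]
mill [ 0.806 -0.093  0.006] 0.73 [349.726 119.209]
mill [0.824 0.028 0.003] 0.56 [294.268 112.409]
jar [ 0.723 -0.152 -0.005] 0.73 [377.196 156.994]
mug [ 0.519  0.253 -0.   ] 0.56 [190.856 250.043]
[ 0.212 -0.641  0.239] [[ 0.95   0.314  0.   ]
 [ 0.314 -0.95  -0.   ]
 [-0.     0.    -1.   ]] 0.9 [ 0.309  0.047 -0.362]
```

View pics/scene0.png

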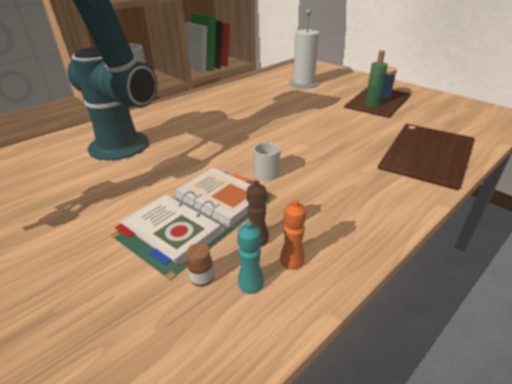

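View pics/top0.png

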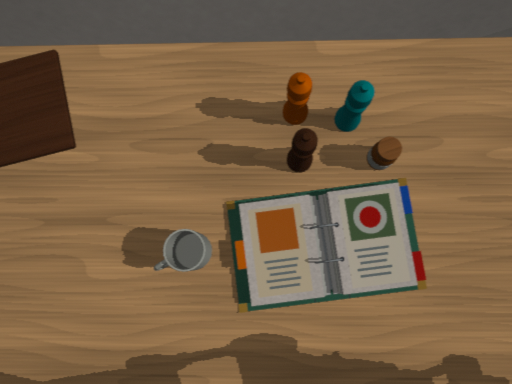

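The scene shows the red tab at (124,230), the blue tab at (161,256), the dark mill at (257,215), the jar at (200,265) and the mug at (266,160). In the top view the red tab is at (418,266), the blue tab at (406,200) and the dark mill at (301,150).

Look-alikes in the top view are the orange mill (297,98), the teal mill (352,108), the fixed orange tab (240,255) and the red printed disc (370,217). I choose the red tab at (418,266) and the dark mill. Next I'll measure the tab closely and check it in a crop.

```bash
python3 - <<'E'
from h import *
np.set_printoptions(precision=4,suppress=True)
f=r.grab_frame('top');im=f['image'].astype(int)
B,G,R=im[...,0],im[...,1],im[...,2]
def cen(m,x0,x1,y0,y1,z):
    k=np.zeros(m.shape,bool);k[y0:y1,x0:x1]=m[y0:y1,x0:x1]
    ys,xs=np.nonzero(k); 
    rc=cv2.minAreaRect(np.c_[xs,ys].astype(np.float32)); print(len(xs),rc)
    return ray(f,rc[0],z)
red=cen((R>120)&(G<50)&(B<50),405,435,240,290,.035)
blue=cen((B>120)&(R<70),395,420,175,225,.031)
d=blue-red; print(red,blue)
yaw=np.arctan2(-d[0]*0+d[1],d[0]); print('yaw',yaw)
for ya in [yaw]:
    ex=np.array([np.cos(ya),np.sin(ya)]);ey=np.array([-ex[1],ex[0]])
    o=(red+blue)[:2]/2+.17625*ey; print('origin',o)
    e=o-.068*ex-.186*ey; print('tab edge',e,'TCP contact',e-.0175*ey,ex,ey)
c=f['image'][150:310,220:440]; cv2.imwrite('pics/crop.png',cv2.resize(c,None,fx=3,fy=3,interpolation=2))
w=snap('wrist','w0.png')
cv2.imwrite('pics/two.png',cv2.resize(np.hstack([cv2.resize(c,(528,384)),w['image'][:, :]]),(780,288)))
E
```

```text
240 ((418.5733642578125, 265.5098571777344), (29.002376556396484, 8.326488494873047), 79.2156982421875)
189 ((405.3959655761719, 199.42803955078125), (26.385604858398438, 7.244861125946045), 79.69515228271484)
[ 0.4887 -0.2145  0.035 ] [ 0.6234 -0.1966  0.031 ]
yaw 0.1321633449794858
origin [ 0.5328 -0.0308]
tab edge [ 0.4899 -0.2242] TCP contact [ 0.4922 -0.2415] [0.9913 0.1318] [-0.1318  0.9913]
```

View pics/two.png

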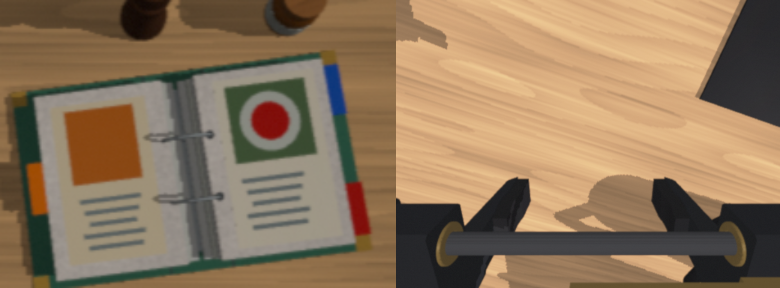

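The left crop shows the red tab at (358,208) of that view, with the blue tab at the far end. The wrist view is clear. The binder's yaw is about 0.132 and the tab edge is at about (0.490, -0.224). I'll start the approach, with the shut fingers' back facing the tab edge.

Request:
move_arm(
  plan=[
    [[0,0,0,1],[0,0,0,0.33],[1,-1,0,0],[1,-1,0,0],[1,-1,0,0]],
  ],
  claw=-1,
  force=20,
)

```text
clock: 1.62
tool_pos: [0.2894, -0.5389, 0.2387]
orientation: [[0.991, 0.132, 0.0], [0.132, -0.991, -0.0], [0.0, 0.0, -1.0]]
force: [1.0, -0.1, -0.3]
grip_width: 0.0405
finger_force: 0.0
```

Request:
move_arm(
  plan=[
    [[1,-1,1,0],[1,-1,1,0],[1,-1,1,0],[1,-1,1,0],[1,-1,1,0]],
  ],
)

```text
clock: 2.25
tool_pos: [0.4185, -0.3703, 0.0882]
orientation: [[0.991, 0.133, 0.001], [0.133, -0.991, -0.001], [0.001, 0.001, -1.0]]
force: [-0.3, -0.3, 0.7]
grip_width: 0.0004
finger_force: 0.0
```

Request:
move_arm(
  plan=[
    [[1,-1,0,0],[1,-1,0,0],[0,0,0,0]],
  ],
)

```text
clock: 2.62
tool_pos: [0.4705, -0.3019, 0.0887]
orientation: [[0.991, 0.136, 0.0], [0.136, -0.991, 0.0], [0.0, -0.0, -1.0]]
force: [-0.0, -0.2, 0.1]
grip_width: 0.0003
finger_force: 0.0
```

Request:
move_arm(
  plan=[
    [[1,-0.8,0,0],[0,0,1,0],[0,0,1,0],[0,0,0.45,0],[0,0,0,0]],
  ],
)

```text
clock: 3.25
tool_pos: [0.4946, -0.2762, 0.0143]
orientation: [[0.991, 0.132, -0.002], [0.132, -0.991, 0.001], [-0.002, -0.001, -1.0]]
force: [-0.2, -0.1, 0.2]
grip_width: 0.0004
finger_force: 0.0
```

```bash
python3 - <<'E'
from h import *
f=snap('wrist','w1.png')
s=r.read_state();o=np.array([.5328,-.0308]);ex=np.array([.9913,.1318]);ey=np.array([-.1318,.9913])
p=np.array(s['tool_pos']);print(p,(p[:2]-o)@ex,(p[:2]-o)@ey,s['force'])
E
```

```text
[ 0.49546914 -0.27666942  0.01539494] -0.06941166810960125 -0.23881014811698814 [ 0.72115107 -0.00194999  0.14214053]
```

View pics/w1.png

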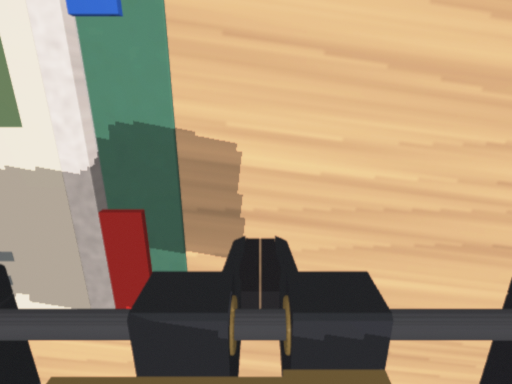

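The wrist view shows the red tab at (125,255), inside the cover edge, with the shut fingers just outside it. I'll creep in to contact.

Request:
move_arm(
  plan=[
    [[0,-0.5,0,0],[0,-0.4,0,0],[0,-0.1,0,0],[0,0,0,0]],
  ],
)

```text
clock: 3.8
tool_pos: [0.4918, -0.2459, 0.0156]
orientation: [[0.991, 0.134, 0.001], [0.134, -0.991, -0.0], [0.0, 0.0, -1.0]]
force: [-0.3, -0.1, -0.3]
grip_width: 0.0004
finger_force: 0.0
```

Request:
move_arm(
  plan=[
    [[0,-0.1,0,0],[0,-0.1,0,0],[0,0,0,0]],
  ],
)

```text
clock: 4.18
tool_pos: [0.4907, -0.2402, 0.0151]
orientation: [[0.991, 0.133, -0.0], [0.133, -0.991, 0.0], [-0.0, -0.0, -1.0]]
force: [0.0, -0.1, 0.7]
grip_width: 0.0004
finger_force: 0.0
```

Request:
move_arm(
  plan=[
    [[0,-0.1,0,0],[0,0,0,0]],
  ],
)

```text
clock: 4.42
tool_pos: [0.4907, -0.2383, 0.0154]
orientation: [[0.991, 0.133, 0.001], [0.133, -0.991, -0.002], [0.0, 0.002, -1.0]]
force: [-0.9, -5.3, -0.6]
grip_width: 0.0002
finger_force: 2.2
```

Request:
move_arm(
  plan=[
    [[0,-0.1,0,0],[0,0,0,0]],
  ],
)

```text
clock: 4.68
tool_pos: [0.4904, -0.2355, 0.0155]
orientation: [[0.991, 0.133, 0.001], [0.133, -0.991, -0.002], [0.001, 0.002, -1.0]]
force: [-0.4, -5.3, -0.6]
grip_width: 0.0005
finger_force: 2.6
```

Request:
move_arm(
  plan=[
    [[0,0,-0.2,0],[0,-0.02,-0.3,0],[0,0,0,0]],
  ],
)

```text
clock: 5.05
tool_pos: [0.4909, -0.2344, 0.0311]
orientation: [[0.991, 0.132, 0.002], [0.132, -0.991, -0.001], [0.002, 0.001, -1.0]]
force: [1.7, -3.7, -1.0]
grip_width: 0.0007
finger_force: 1.7
```

```bash
python3 - <<'E'
from h import *
s=r.read_state();print(s['tool_pos'],s['force'])
f=r.grab_frame('scene');c=f['image'][170:300,90:270]
w=r.grab_frame('wrist')['image']
cv2.imwrite('pics/a.png',np.hstack([cv2.resize(c,(415,300)),cv2.resize(w,(384,300))]))
print([d['point'] for d in r.mark_of('scene','leaf_tab')])
E
```

```text
[ 0.49090578 -0.23436647  0.03114111] [ 1.73927793 -3.73023389 -0.95603068]
[]
```

View pics/a.png

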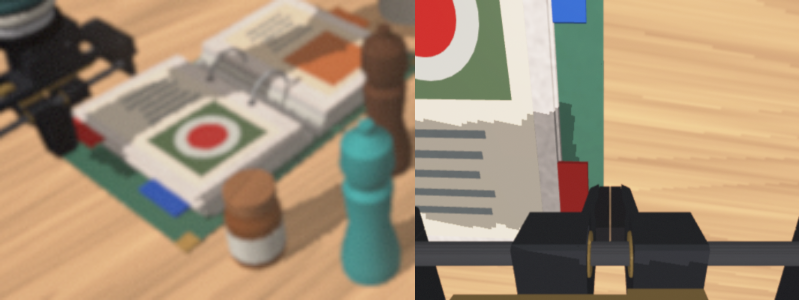

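In the scene crop the leaf's near edge is lifted off the pages and casts a shadow at (100,155). The friction lift works, so I'll follow the arc.

Request:
move_arm(
  plan=[
    [[0,-0.1,-0.6,0],[0,-0.16,-0.6,0],[0,0,0,0]],
  ],
)

```text
clock: 5.58
tool_pos: [0.4896, -0.2267, 0.0674]
orientation: [[0.991, 0.133, 0.002], [0.133, -0.991, -0.002], [0.002, 0.002, -1.0]]
force: [0.4, -6.0, 1.0]
grip_width: 0.0004
finger_force: 3.0
```

Request:
move_arm(
  plan=[
    [[0,-0.22,-0.58,0],[0,0,0,0]],
  ],
)

```text
clock: 5.82
tool_pos: [0.4885, -0.2198, 0.0839]
orientation: [[0.991, 0.133, 0.001], [0.133, -0.991, -0.001], [0.001, 0.001, -1.0]]
force: [1.3, -5.3, 1.5]
grip_width: 0.0008
finger_force: 2.7
```

```bash
cat >> h.py <<'E'
def look(n):
    s=r.read_state();print(s['tool_pos'],s['force'],s['clock'])
    f=r.grab_frame('scene');c=f['image'][150:300,70:290]
    w=r.grab_frame('wrist')['image']
    cv2.imwrite('pics/'+n,np.hstack([cv2.resize(c,(440,300)),cv2.resize(w,(350,300))]))
E
python3 -c "
from h import *
look('b.png')"
```

```text
[ 0.48847653 -0.21980726  0.08394013] [ 1.31815028 -5.32827764  1.48166977] 5.825
```

View pics/b.png

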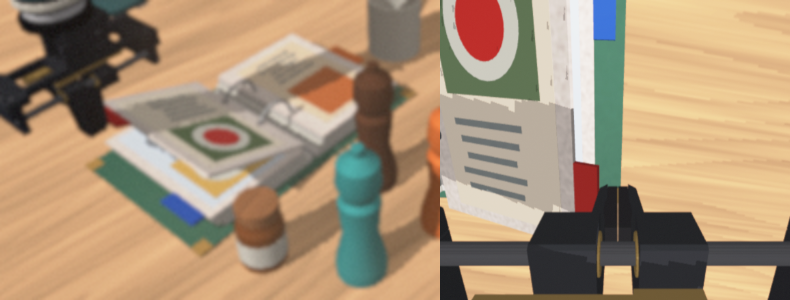

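The leaf is at about 0.4 rad and the blue leaf is still down. I'll keep following the arc.

Request:
move_arm(
  plan=[
    [[0,-0.38,-0.84,0],[0,-0.5,-0.76,0],[0,0,0,0]],
  ],
)

```text
clock: 6.3
tool_pos: [0.4853, -0.1931, 0.1323]
orientation: [[0.991, 0.134, 0.002], [0.134, -0.991, -0.0], [0.002, 0.001, -1.0]]
force: [2.0, -5.2, 2.9]
grip_width: 0.0006
finger_force: 2.7
```

Request:
move_arm(
  plan=[
    [[0,-0.62,-0.68,0],[0,-0.73,-0.56,0],[0,0,0,0]],
  ],
)

```text
clock: 6.68
tool_pos: [0.4792, -0.1522, 0.1684]
orientation: [[0.991, 0.134, -0.0], [0.134, -0.991, 0.001], [0.0, -0.001, -1.0]]
force: [0.5, 0.3, -0.5]
grip_width: 0.0009
finger_force: 0.2
```

```bash
python3 -c "
from h import *
look('c.png')"
```

```text
[ 0.47917373 -0.15218344  0.16836342] [ 0.45816158  0.26596474 -0.5444817 ] 6.675
```

View pics/c.png

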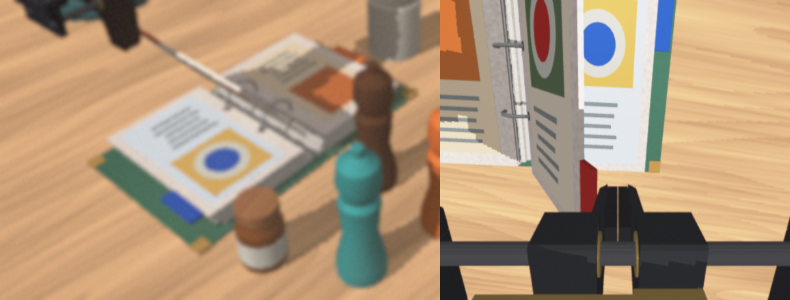

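The leaf is at about 1 rad, tilted at (190,65), and the blue page lies flat. I'll carry on past upright.

Request:
move_arm(
  plan=[
    [[0,-0.82,-0.44,0],[0,-0.87,-0.32,0],[0,-0.9,-0.2,0],[0,0,0,0]],
  ],
)

```text
clock: 7.28
tool_pos: [0.4678, -0.0752, 0.1958]
orientation: [[0.991, 0.134, -0.003], [0.134, -0.991, 0.001], [-0.003, -0.002, -1.0]]
force: [-1.0, -0.7, 0.8]
grip_width: 0.0005
finger_force: 0.0
```

Request:
move_arm(
  plan=[
    [[0,-0.8,-0.05,0],[0,-0.7,0,0],[0,-0.7,0,0],[0,0,0,0]],
  ],
)

```text
clock: 7.78
tool_pos: [0.4593, -0.0108, 0.1974]
orientation: [[0.991, 0.134, -0.003], [0.134, -0.991, 0.0], [-0.003, -0.001, -1.0]]
force: [-0.5, 0.1, -0.3]
grip_width: 0.0006
finger_force: 0.0
```

```bash
python3 -c "
from h import *
look('d.png')"
```

```text
[ 0.45926633 -0.01084784  0.19738928] [-0.49216368  0.13374653 -0.340879  ] 7.775
```

View pics/d.png

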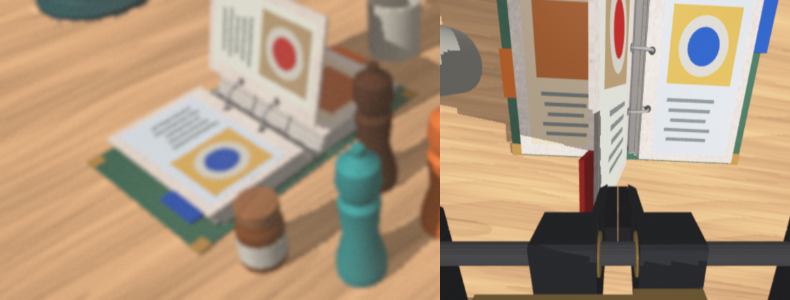

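The leaf now leans just left of upright at (270,40). I'll push on to the left.

Request:
move_arm(
  plan=[
    [[0,-0.7,0,0],[0,-0.7,0,0],[0,-0.7,0,0],[0,0,0,0],[0,0,0,0]],
  ],
)

```text
clock: 8.5
tool_pos: [0.452, 0.0506, 0.1989]
orientation: [[0.991, 0.132, -0.0], [0.132, -0.991, -0.001], [-0.0, 0.001, -1.0]]
force: [-0.7, 0.3, 0.8]
grip_width: 0.0005
finger_force: 0.0
```

Request:
move_arm(
  plan=[
    [[0,0,0,0],[0,0,0,0],[0,0,0,0],[0,0,0,0],[0,0,0,0]],
  ],
)

```text
clock: 9.12
tool_pos: [0.4518, 0.0516, 0.1991]
orientation: [[0.991, 0.133, 0.0], [0.133, -0.991, -0.0], [0.0, 0.0, -1.0]]
force: [-0.3, -0.3, 0.1]
grip_width: 0.0006
finger_force: 0.0
```

```bash
python3 -c "
from h import *
look('e.png')"
```

```text
[0.45176349 0.05162404 0.19911244] [-0.33646328 -0.34370817  0.13846784] 9.125
```

View pics/e.png

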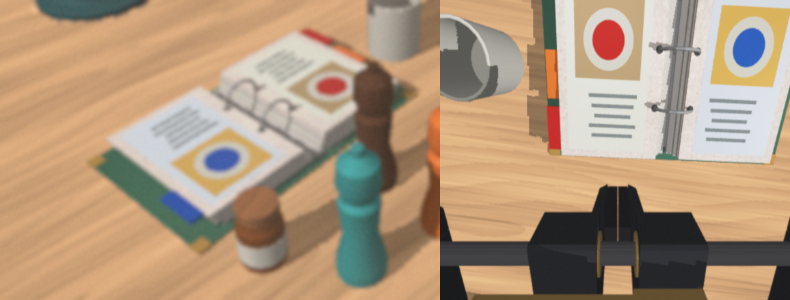

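The leaf lies on the left, with the red tab next to the orange one at (555,125). Now I'll press it down.

Request:
move_arm(
  plan=[
    [[0,0,1,0],[0,0,1,0],[0,0,1,0],[0,0,1,0],[0,0,1,0]],
  ],
)

```text
clock: 9.85
tool_pos: [0.4519, 0.0517, 0.0483]
orientation: [[0.991, 0.133, 0.001], [0.133, -0.991, 0.0], [0.001, 0.0, -1.0]]
force: [0.0, 0.2, -0.1]
grip_width: 0.0003
finger_force: 0.0
```

Request:
move_arm(
  plan=[
    [[0,0,0.3,0],[0,0,0.1,0],[0,0,0,0]],
  ],
)

```text
clock: 10.22
tool_pos: [0.4527, 0.0517, 0.038]
orientation: [[0.991, 0.133, 0.002], [0.133, -0.991, 0.0], [0.002, 0.0, -1.0]]
force: [-0.6, -0.4, -0.1]
grip_width: 0.0005
finger_force: 0.0
```

Request:
move_arm(
  plan=[
    [[0,0,0.1,0],[0,0,0.05,0],[0,0,0,0],[0,0,0,0]],
  ],
)

```text
clock: 10.72
tool_pos: [0.4532, 0.0517, 0.0352]
orientation: [[0.991, 0.133, 0.002], [0.133, -0.991, 0.0], [0.002, 0.0, -1.0]]
force: [-5.4, -0.2, 15.8]
grip_width: 0.0004
finger_force: 7.6
```

Request:
move_arm(
  plan=[
    [[0,0,0,0],[0,0,0,0],[0,0,-0.3,0],[0,0,-1,0],[0,0,-1,0]],
  ],
)

```text
clock: 11.35
tool_pos: [0.4516, 0.0516, 0.1026]
orientation: [[0.991, 0.133, 0.0], [0.133, -0.991, 0.0], [0.0, -0.0, -1.0]]
force: [0.7, 1.0, -0.6]
grip_width: 0.0002
finger_force: 0.0
```

Request:
move_arm(
  plan=[
    [[0,0,-1,0],[0,0,-1,0],[0,0,-1,0],[0,0,-1,0],[0,0,0,0]],
  ],
)

```text
clock: 11.98
tool_pos: [0.4538, 0.0517, 0.2248]
orientation: [[0.991, 0.133, 0.007], [0.133, -0.991, 0.0], [0.007, 0.0, -1.0]]
force: [-0.3, -0.2, -0.7]
grip_width: 0.0005
finger_force: 0.0
```

```bash
python3 - <<'E'
from h import *
look('f.png')
for q in ['binder','leaf_tab','leaf2_tab','mill','jar','mug']:
    print(q,[np.round(d['point'],3) for d in r.mark_of('scene',q)[:3]])
E
```

```text
[0.45383782 0.05174876 0.22481621] [-0.34836086 -0.22987531 -0.67797051] 11.975
binder [array([ 0.535, -0.019, -0.004]), array([ 0.715, -0.152,  0.001])]
leaf_tab [array([0.455, 0.148, 0.038])]
leaf2_tab [array([ 0.619, -0.191,  0.029])]
mill [array([0.828, 0.025, 0.002]), array([ 0.716,  0.022, -0.001]), array([ 0.811, -0.086,  0.001])]
jar [array([ 0.721, -0.157, -0.004])]
mug [array([ 0.519,  0.248, -0.001])]
```

View pics/f.png

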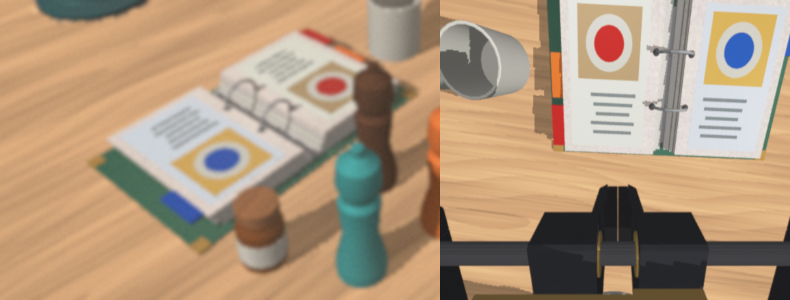

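The red-tabbed leaf lies flat on the left, the blue-tabbed leaf is still on the right, and the binder has shifted only about 8 mm. The mill, jar and mug are in place and the arm is clear, so I'll hand in.

```bash
python3 -c "
from h import *
print(r.sign_off())"
```

```text
the job is handed in; nothing more can be done
None
```

The job is handed in, verdict not shown: the red-tabbed leaf was turned over with a fingertip and pressed flat on the left-hand pages (about 16 N), the blue-tabbed leaf stayed on the right, the binder moved about 8 mm, and the mill, jar and mug were undisturbed.

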